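Change the filter cup behind the two syringe units

TASK

Change the filter in the analyser's dock: first move the blue and the green syringe unit out of the way, standing both in the grey parking tray, then take the dirty brown filter cup from the black pad behind them and stand it in the orange used-parts dish. Stand the new white filter cup centred on the black pad, and only then put both syringe units back, each centred on the pad of its own colour. Never tip a syringe unit over.

Things in the scene. Friction and masses are not known exactly. Their poses are not given: they have to be found in the camera images.
- syringe_blue_mid (a point): centre of the blue syringe unit, 55 mm above its underside, z along its axis. Loose, round, upright, 110 mm tall, 0.24 kg, weighted foot: blue collar 44 mm in diameter (0 to 30 mm up), clear barrel 34 mm (to 78 mm), blue ribbed cap 41 mm (to 102 mm; grip here), white fitting 16 mm (to 110 mm). Starts on the blue pad
- syringe_teal_mid (a point): centre of the green syringe unit, 55 mm above its underside, z along its axis. Loose, round, upright, 110 mm tall, 0.24 kg, weighted foot: green collar 44 mm in diameter (0 to 30 mm up), clear barrel 34 mm (to 78 mm), green ribbed cap 41 mm (to 102 mm; grip here), white fitting 16 mm (to 110 mm). Bluish green; starts on the green pad
- filter_old_mid (a point): centre of the dirty filter cup, half-way up (25 mm above its underside), z along its axis. Loose brown upright cylinder 38 mm in diameter, 50 mm tall, about 0.07 kg. Starts on the black pad, low between and behind the taller syringe units
- filter_new_mid (a point): centre of the new filter cup, half-way up (25 mm above its underside), z along its axis. Loose white upright cylinder 38 mm in diameter, 50 mm tall, about 0.07 kg. Starts standing on the bench on the far side of the orange dish
- seat_blue: centre of the underside of the blue pad, a flat disc 62 mm in diameter and 4 mm thick, fixed on the steel dock plate; its top is 4 mm above this origin, 12 mm above the bench. It and the green pad lie side by side, 84 mm between centres, in the front of the dock; which is left varies
- seat_teal: centre of the underside of the green pad, a flat disc 62 mm in diameter and 4 mm thick, fixed on the steel dock plate; its top is 4 mm above this origin, 12 mm above the bench. Same as the blue pad
- seat_filter: centre of the underside of the black pad: disc 56 mm across, 4 mm thick, its top 12 mm above the bench, midway between and 45 mm behind the coloured pads. Axes: x away from the robot, y left, parallel to the line of the coloured pads (dock yaw within 17 degrees). A white block 36 mm high stands 55 mm beyond its centre in x; loose 16 mm nuts, 18 mm tall, lie at x 25, y +-83 mm
- park_tray: centre of the underside of the grey parking tray, fixed, open on top: 200 mm along its x, 130 mm along its y, 15 mm tall, walls 5 mm, floor 5 mm thick; standing on its floor the two syringe units fit one behind the other along x, which points away from the robot within 12 degrees
- used_dish: centre of the underside of the orange used-parts dish, fixed, open on top: 110 x 110 mm (sides along its x and y; x away from the robot within 12 degrees), 15 mm tall, walls 5 mm, floor 5 mm thick. It and the grey tray are one to the left, one to the right of the dock; which is which varies
There are look-alikes about, which are no part of the job. What is shaped like the part that bears syringe_teal_mid but red or yellow is not meant.

How it is judged:
On the way, in this order (a step that is already met when the one before it is completed fails the run):
1. both syringe units stand released in the grey tray, the dirty cup still on the black pad (x of syringe_blue_mid in the frame of park_tray between -0.085 and 0.085 m and y of syringe_blue_mid in the frame of park_tray between -0.05 and 0.05 m and z of syringe_blue_mid in the frame of park_tray between 0.054 and 0.066 m and angle between each of syringe_blue_mid, syringe_teal_mid, filter_old_mid's own z axis and vertical below 0.12 rad and linear speed of each of syringe_blue, syringe_teal, filter_old below 0.02 m/s and contact force between the fingers and syringe_blue below 0.1 N and x of syringe_teal_mid in the frame of park_tray between -0.085 and 0.085 m and y of syringe_teal_mid in the frame of park_tray between -0.05 and 0.05 m and z of syringe_teal_mid in the frame of park_tray between 0.054 and 0.066 m and contact force between the fingers and syringe_teal below 0.1 N and horizontal distance between filter_old_mid and seat_filter below 0.015 m and z of filter_old_mid in the frame of seat_filter between 0.023 and 0.035 m), for 0.2 s.
2. the dirty cup stands released in the orange dish, both syringe units still in the grey tray (x of filter_old_mid in the frame of used_dish between -0.045 and 0.045 m and y of filter_old_mid in the frame of used_dish between -0.045 and 0.045 m and z of filter_old_mid in the frame of used_dish between 0.024 and 0.036 m and angle between each of filter_old_mid, syringe_blue_mid, syringe_teal_mid's own z axis and vertical below 0.12 rad and linear speed of each of filter_old, syringe_blue, syringe_teal below 0.02 m/s and contact force between the fingers and filter_old below 0.1 N and x of syringe_blue_mid in the frame of park_tray between -0.085 and 0.085 m and y of syringe_blue_mid in the frame of park_tray between -0.05 and 0.05 m and z of syringe_blue_mid in the frame of park_tray between 0.054 and 0.066 m and contact force between the fingers and syringe_blue below 0.1 N and x of syringe_teal_mid in the frame of park_tray between -0.085 and 0.085 m and y of syringe_teal_mid in the frame of park_tray between -0.05 and 0.05 m and z of syringe_teal_mid in the frame of park_tray between 0.054 and 0.066 m and contact force between the fingers and syringe_teal below 0.1 N), for 0.2 s.
3. the new cup stands released on the black pad, both syringe units still in the grey tray (horizontal distance between filter_new_mid and seat_filter below 0.012 m and z of filter_new_mid in the frame of seat_filter between 0.023 and 0.035 m and angle between each of filter_new_mid, filter_old_mid, syringe_blue_mid, syringe_teal_mid's own z axis and vertical below 0.12 rad and linear speed of each of filter_new, filter_old, syringe_blue, syringe_teal below 0.02 m/s and contact force between the fingers and filter_new below 0.1 N and x of filter_old_mid in the frame of used_dish between -0.045 and 0.045 m and y of filter_old_mid in the frame of used_dish between -0.045 and 0.045 m and z of filter_old_mid in the frame of used_dish between 0.024 and 0.036 m and x of syringe_blue_mid in the frame of park_tray between -0.085 and 0.085 m and y of syringe_blue_mid in the frame of park_tray between -0.05 and 0.05 m and z of syringe_blue_mid in the frame of park_tray between 0.054 and 0.066 m and contact force between the fingers and syringe_blue below 0.1 N and x of syringe_teal_mid in the frame of park_tray between -0.085 and 0.085 m and y of syringe_teal_mid in the frame of park_tray between -0.05 and 0.05 m and z of syringe_teal_mid in the frame of park_tray between 0.054 and 0.066 m and contact force between the fingers and syringe_teal below 0.1 N), for 0.2 s.
At the end, for the whole second after the job is handed in: The blue and green syringe units stand upright (within 7 degrees) and at rest on the pads of their own colours, centred within 12 mm; the white filter cup stands upright and at rest on the black pad, centred within 12 mm; the brown one stands upright and at rest in the orange dish; all released (horizontal distance between syringe_blue_mid and seat_blue below 0.012 m and z of syringe_blue_mid in the frame of seat_blue between 0.053 and 0.065 m and angle between each of syringe_blue_mid, syringe_teal_mid, filter_new_mid, filter_old_mid's own z axis and vertical below 0.12 rad and linear speed of each of syringe_blue, syringe_teal, filter_new, filter_old below 0.02 m/s and horizontal distance between syringe_teal_mid and seat_teal below 0.012 m and z of syringe_teal_mid in the frame of seat_teal between 0.053 and 0.065 m and horizontal distance between filter_new_mid and seat_filter below 0.012 m and z of filter_new_mid in the frame of seat_filter between 0.023 and 0.035 m and x of filter_old_mid in the frame of used_dish between -0.045 and 0.045 m and y of filter_old_mid in the frame of used_dish between -0.045 and 0.045 m and z of filter_old_mid in the frame of used_dish between 0.024 and 0.036 m); the robot touches nothing.
It fails at once if a syringe unit is tipped over (more than 45 degrees) (angle between any of syringe_blue_mid, syringe_teal_mid's own z axis and vertical above 0.8 rad).
It also fails if it takes over 138 s, if anything falls off the work surface, if the arm or the gripper's body presses on something with over 40 N, if the wrist force passes 120 N, or if a joint passes its speed limit or range.

ROBOT

A 7-joint arm with a two-finger parallel gripper is mounted at the origin on the work surface. World frame = base frame: x ahead of the robot, y to its left, z up, the work surface at z = 0. Lengths are in m, angles in rad, forces in N, time in s.
With the tool pointing down it reaches from about 0.35 to 0.9 m from the base axis. Payload 8.1 kg.
Tool frame: the origin (TCP) lies midway between the tips of the shut fingers; the grasp point (between the pads) lies behind it (arm.tcp_to_grasp is the z of the grasp point in the tool frame, in m); z points along the fingers, y is the line along which they close (so a half turn about z gives the same grasp; the last joint's range is limited). The gripper opens to 92 mm and grips with 3 to 60 N. Pads are 19 mm wide; open, the fingers measure 130 mm over their backs; the gripper's body (75 mm by 190 mm) begins 47 mm behind the grasp point.
Start: joints at [-1.326, 0.434, 0.025, 1.573, -0.012, 1.134, -0.075], TCP at [0.213, 0.588, 0.227] pointing down, gripper open.
Joint ranges: [-2.62, 2.62], [-0.44, 2.09], [-1.27, 1.32], [0.08, 2.57], [-1.32, 4.46], [0.12, 2], [-2.74, 2.74]. Speed limits (rad/s): [2.22, 2.22, 3.01, 3.01, 3.14, 3.14, 3.14].

INTERFACE

Orientations are given as a rotation vector (axis times angle).
In Python, from cell import readout, vision, arm gives the robot as it stands.
- The arm moves only by the tool carry_out, never from a script. Its argument "increments" is one flat list of numbers, 6 for each row, row after row: the shift along the world's x, y, z in mm, then the turn, a rotation vector about the world's x, y, z in rad. In form: [tx, ty, tz, wx, wy, wz, tx, ty, tz, wx, wy, wz, ...]. A call has 1 to 20 rows; each row shifts and turns the commanded pose from where the row before left it; what a row does not reach is not made up. A row lasts 1/8 s, in which the tool goes at most 62.5 mm and 10.7 degrees, less where a joint would pass 70% of its speed; a pose out of reach is approached as far as the arm can. A call with a gripper value outside its range is refused whole. "grip" is the closure, from 0 (fully open) to 1 (shut), set as the call begins (left out, the last holds). The fingers move at their own pace and stop on an object; "newtons" is the grip in N (left out, the last holds). Time passes only in rows, so rows that do not move let the fingers close. It gives the time, the measured TCP pose, the force, the opening and the grip force at its end, in the units of the state.
- readout.observe(): the state, without advancing time (a new reading comes with each control period).
- vision.get_image(name): name is "side" or "top" or "wrist"; returns the picture (480x640x3 uint8, red, green, blue); there is no depth.
- vision.calibration(name): a dict with "fov_y" (degrees; the focal length in pixels is half the picture's height over the tangent of half this angle, whatever the lens; pixels are square), "cx", "cy" (the principal point, pixels), "pose" (4x4, takes a point from camera to world coordinates). Camera axes: x right, y up, looking along -z (the intrinsics and any distortion apply to the point x, -y, -z); pixel columns grow to the right and rows downward; lengths in m; the calibration is good to about 2 mm. A picture is of the moment at which its call begins: read the wrist's pose just before it. calibration takes no time and is no camera call; for the wrist camera it gives the pose at the moment of the call.
- arm.sign_off(): hands the job in; it is judged then, once.
The state is a dict: "clock": time; "joints": joint angles; "dq": joint speeds; "joint_efforts": joint torques, N m; "position": TCP position; "ee_rot": TCP orientation; "force": force on the tool from outside, world axes, zero at the start; "ft_torque": the same for the moment, N m; "width": opening from 0.0 (shut) to 1.0 (fully open); "gripper_force": force on a finger pad.
Only numpy, scipy, OpenCV 4.12 (cv2) and the standard library are available. Lean on these libraries where they do the work, as an engineer would, in place of code of your own. Each camera call takes 0.05 s, during which the arm holds its last target. There are 200 camera calls.

## Working session

There is one attempt and no reset: what is moved stays moved. The work goes in short steps, Python scripts to look and compute and a tool call to move; the robot and the scene stay as the last step left them, time stands still between calls to the robot, and variables do not carry over. Pictures are saved under pics/ and viewed, at most 17 in all, crops included, and the job is handed in when it is done.

Besides the shell and the picture viewer there is one more tool, called as name(argument=value, ...) on one line, values as JSON. carry_out: Moves the arm, as the interface text tells. Its arguments: {"type":"object","properties":{"increments":{"type":"array","items":{"type":"number"}},"grip":{"type":"number"},"newtons":{"type":"number"}},"required":["increments"]}

```bash
mkdir -p pics; ls
python3 - <<'E'
from cell import readout, vision, arm
import cv2,json,numpy as np
np.set_printoptions(precision=4,suppress=True)
print(readout.observe(), arm.tcp_to_grasp)
for n in ["side","top","wrist"]:
    c=vision.calibration(n); print(n,c)
    cv2.imwrite(f"pics/{n}0.png",vision.get_image(n)[...,::-1])
E
```

```text
pics
{'clock': 0.0, 'joints': array([-1.3256,  0.4352,  0.025 ,  1.5741, -0.0116,  1.134 , -0.0751]), 'dq': array([ 0.0011,  0.0013,  0.0002, -0.0007,  0.    ,  0.0002, -0.0011]), 'joint_efforts': array([  0.0008, -66.7847,   0.9855, -31.4457,  -0.0605,   0.0432,
         0.0002]), 'position': array([0.2129, 0.5871, 0.2259]), 'ee_rot': array([-0.5436, -3.0941,  0.0025]), 'force': array([-0.2608,  0.1661,  0.6011]), 'ft_torque': array([ 0.0297, -0.0627, -0.008 ]), 'gripper_force': 0.0, 'width': 0.9974796439748779} -0.0188
side {'fov_y': 54.06177061025065, 'cx': 317.26988863677, 'cy': 236.7361917302713, 'pose': array([[ 0.8055,  0.2833, -0.5205,  0.0951],
       [-0.5925,  0.4017, -0.6983, -0.594 ],
       [ 0.0112,  0.8709,  0.4914,  0.4948],
       [ 0.    ,  0.    ,  0.    ,  1.    ]])}
top {'fov_y': 42.551060424585415, 'cx': 331.26283404454097, 'cy': 234.1659821635307, 'pose': array([[-0.0242,  0.9925, -0.1196,  0.3936],
       [-0.9997, -0.0247, -0.0023, -0.0014],
       [-0.0053,  0.1195,  0.9928,  1.2182],
       [ 0.    ,  0.    ,  0.    ,  1.    ]])}
wrist {'fov_y': 63.78171247837558, 'cx': 320.72573644647997, 'cy': 243.43044837725688, 'pose': array([[ 0.3398, -0.9018, -0.2668,  0.1415],
       [ 0.9405,  0.3251,  0.099 ,  0.6123],
       [-0.0026, -0.2846,  0.9586,  0.384 ],
       [ 0.    ,  0.    ,  0.    ,  1.    ]])}
```

View pics/top0.png

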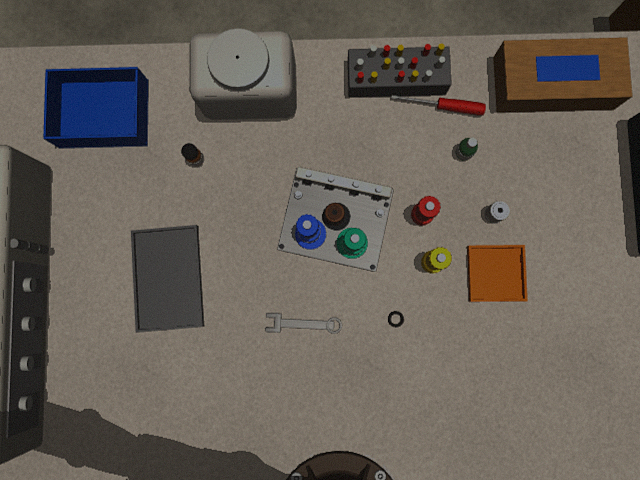

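View pics/side0.png

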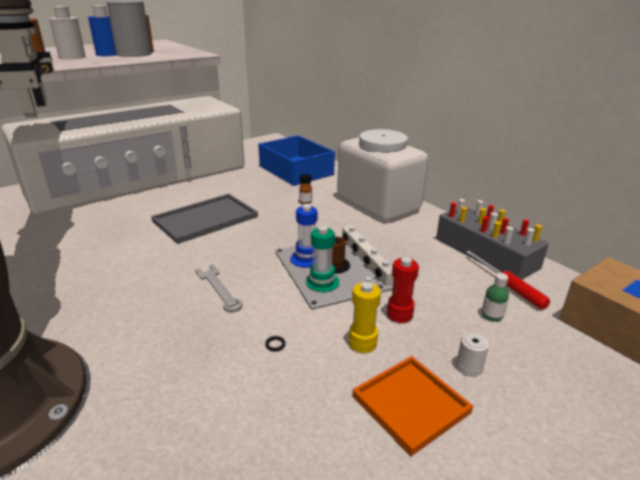

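The top view shows the grey tray at left (167,278), the dock in the middle with blue at (309,232), green at (352,242) and brown at (336,215). The orange dish is at (498,273) and the white cup at (499,211). The side view agrees, with red and yellow decoys between the dock and the dish.

```bash
cat > h.py <<'E'
import cv2,numpy as np
from cell import readout, vision, arm
np.set_printoptions(precision=4,suppress=True)
def ray(c,uv,z):
    f=240/np.tan(np.radians(c["fov_y"]/2)); P=c["pose"]
    uv=np.atleast_2d(np.array(uv,float))
    d=np.stack([(uv[:,0]-c["cx"])/f,-(uv[:,1]-c["cy"])/f,-np.ones(len(uv))],1)@P[:3,:3].T
    o=P[:3,3]; return o+d*((z-o[2])/d[:,2])[:,None]
def proj(c,p):
    f=240/np.tan(np.radians(c["fov_y"]/2)); q=np.linalg.inv(c["pose"])@np.append(p,1)
    return c["cx"]+f*q[0]/-q[2], c["cy"]-f*q[1]/-q[2]
def blobs(m,box=None,amin=20):
    m=m.astype(np.uint8)*255
    if box: k=np.zeros_like(m); x0,y0,x1,y1=box; k[y0:y1,x0:x1]=m[y0:y1,x0:x1]; m=k
    cs,_=cv2.findContours(m,cv2.RETR_EXTERNAL,cv2.CHAIN_APPROX_NONE)
    return sorted([c for c in cs if cv2.contourArea(c)>=amin],key=lambda c:-cv2.contourArea(c))
def cen(c): M=cv2.moments(c); return np.array([M["m10"],M["m01"]])/M["m00"]
def hsv(i): return [x.astype(int) for x in cv2.split(cv2.cvtColor(i,cv2.COLOR_RGB2HSV))]
def yaw():
    from scipy.spatial.transform import Rotation as R
    m=R.from_rotvec(readout.observe()["ee_rot"]).as_matrix(); return np.degrees(np.arctan2(m[1,1],m[0,1])), m[:,2]
E
python3 - <<'E'
from h import *
i=cv2.cvtColor(cv2.imread("pics/top0.png"),cv2.COLOR_BGR2RGB); c=vision.calibration("top")
H,S,V=hsv(i)
print(V[211,499],[ (H[y,x],S[y,x],V[y,x]) for x,y in [(167,278),(120,278),(336,215),(309,232),(352,242),(304,228),(356,239),(340,255),(300,260)]])
def rect(m,box,z,n):
    b=blobs(m,box); 
    r=cv2.minAreaRect(b[0]); w=ray(c,cv2.boxPoints(r),z); print(n,r,"\n",w,w.mean(0),"sides",np.linalg.norm(w[1]-w[0]),np.linalg.norm(w[2]-w[1]))
rect((V<105)&(S<60),(110,210,225,345),.015,"tray")
rect((S>170)&(H<20),(455,230,540,315),.015,"dish")
dock=(270,160,400,275)
for n,m,z in [("bluecap/all",(H>105)&(H<130)&(S>130),.11),("green",(H>65)&(H<95)&(S>120),.11),("brown",(V<75),.062)]:
    for b in blobs(m,dock)[:4]: print(n,cv2.contourArea(b),cv2.boundingRect(b),cen(b),ray(c,cen(b),z)[0])
for b in blobs((V>165)&(S<60),(275,185,400,260),4)[:6]: print("white",cv2.contourArea(b),cen(b),ray(c,cen(b),.122)[0])
for b in blobs((V>150)&(S<60),(480,195,520,228),4)[:3]: print("newcup",cv2.contourArea(b),cv2.boundingRect(b),cen(b),ray(c,cen(b),.05)[0])
big=cv2.resize(i[155:285,262:452],None,fx=4,fy=4,interpolation=cv2.INTER_CUBIC); cv2.imwrite("pics/dock.png",big[...,::-1])
E
```

```text
20 [(np.int64(83), np.int64(15), np.int64(68)), (np.int64(15), np.int64(46), np.int64(122)), (np.int64(7), np.int64(119), np.int64(58)), (np.int64(113), np.int64(189), np.int64(144)), (np.int64(78), np.int64(127), np.int64(62)), (np.int64(113), np.int64(141), np.int64(83)), (np.int64(103), np.int64(13), np.int64(138)), (np.int64(13), np.int64(23), np.int64(135)), (np.int64(16), np.int64(42), np.int64(133))]
tray ((166.55624389648438, 278.31134033203125), (103.77777862548828, 69.48502349853516), 86.46771240234375) 
 [[0.5593 0.4004 0.015 ]
 [0.5645 0.2636 0.015 ]
 [0.362  0.2509 0.015 ]
 [0.3571 0.385  0.015 ]] [0.4607 0.325  0.015 ] sides 0.1369467488331616 0.20282147104978976
dish ((496.601806640625, 272.5879821777344), (55.988800048828125, 58.328330993652344), 88.85424041748047) 
 [[ 0.5101 -0.2638  0.015 ]
 [ 0.5096 -0.378   0.015 ]
 [ 0.4006 -0.3734  0.015 ]
 [ 0.4011 -0.2604  0.015 ]] [ 0.4554 -0.3189  0.015 ] sides 0.11420220888256064 0.10907552279016974
bluecap/all 780.0 (295, 214, 31, 35) [309.488  231.9056] [0.5321 0.0405 0.11  ]
green 698.0 (337, 228, 31, 30) [351.6468 242.5136] [ 0.5109 -0.0353  0.11  ]
brown 580.0 (322, 203, 29, 28) [335.7575 216.0678] [ 0.5672 -0.0081  0.062 ]
brown 267.5 (294, 174, 95, 27) [339.6019 188.5844] [ 0.6199 -0.0167  0.062 ]
brown 196.5 (334, 235, 29, 21) [343.1306 246.7099] [ 0.5085 -0.0205  0.062 ]
brown 142.0 (291, 223, 28, 20) [299.4038 235.3603] [0.532  0.0615 0.062 ]
```

View pics/dock.png

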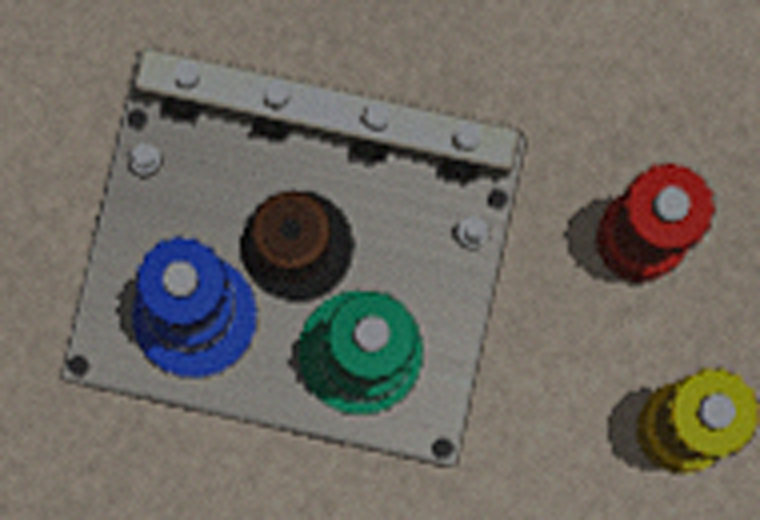

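Run:
```python
from h import *
c=vision.calibration("top")
b=ray(c,(307,224.5),.122)[0]; g=ray(c,(355,238.5),.122)[0]; f=ray(c,(334.75,212.5),.062)[0]; w=ray(c,(499.5,210.5),.05)[0]
print(b,g,f,w, np.linalg.norm(b-g)); m=(b+g)/2; yv=(b-g)/np.linalg.norm(b-g); print("yaw",np.degrees(np.arctan2(-yv[0],yv[1])), f-m)
print(ray(c,(297.5,226),.012),ray(c,(310.5,236),.012),ray(c,(352,244),.012),ray(c,(336,216.5),.012))
print(yaw())
```

```text
[0.5441 0.0443 0.122 ] [ 0.5167 -0.0411  0.122 ] [ 0.574  -0.0063  0.062 ] [ 0.5719 -0.3219  0.05  ] 0.08968758619228095
yaw -17.802945991105727 [ 0.0436 -0.0079 -0.06  ]
[[0.5567 0.0677 0.012 ]] [[0.5362 0.0424 0.012 ]] [[ 0.5184 -0.0389  0.012 ]] [[ 0.5738 -0.0088  0.012 ]]
(np.float64(70.06650835948227), array([-0.0003, -0.0011, -1.    ]))
```

carry_out(increments=[24.8,-44.4,0,0,0,-0.111,24.8,-44.4,0,0,0,-0.111,24.8,-44.4,0,0,0,-0.111,24.8,-44.4,0,0,0,-0.111,24.8,-44.4,0,0,0,-0.111,24.8,-44.4,0,0,0,-0.111,24.8,-44.4,0,0,0,-0.111,24.8,-44.4,0,0,0,-0.111,24.8,-44.4,0,0,0,-0.111,24.8,-44.4,0,0,0,-0.111,24.8,-44.4,0,0,0,-0.111,24.8,-44.4,0,0,0,-0.111,24.8,-44.4,0,0,0,-0.111,0,0,0,0,0,0], grip=0)

```text
clock: 1.9
position: [0.5365, 0.0059, 0.2268]
ee_rot: [2.458, 1.953, -0.001]
force: [-1.1, 0.3, -0.7]
width: 1.002
gripper_force: 0.0
```

Run:
```python
from h import *
print(readout.observe()["position"],yaw(),readout.observe()["joints"])
c=vision.calibration("wrist"); i=vision.get_image("wrist"); cv2.imwrite("pics/w1.png",i[...,::-1]); np.save("w1.npy",c["pose"])
H,S,V=hsv(i)
for n,m,z in [("blue",(H>105)&(H<130)&(S>130),.114),("green",(H>65)&(H<95)&(S>120),.114),("brown",(H<15)&(S>90)&(V<110),.062)]:
    for b in blobs(m,None,300)[:3]: print(n,cv2.contourArea(b),cv2.boundingRect(b),cen(b),ray(c,cen(b),z)[0])
```

```text
[0.5365 0.0059 0.2268] (np.float64(-13.050836965107901), array([ 0.0009, -0.0023, -1.    ])) [-0.5582  0.3122  0.5824  1.8245 -0.1921  1.0609 -0.1316]
blue 3518.5 (285, 139, 64, 73) [317.3896 174.5897] [0.5456 0.0499 0.114 ]
green 4471.0 (284, 226, 62, 98) [313.0158 273.1928] [ 0.5258 -0.0207  0.114 ]
brown 1390.5 (342, 195, 46, 50) [364.4018 217.1585] [ 0.5749 -0.0001  0.062 ]
brown 1168.0 (375, 372, 55, 37) [400.6413 389.5761] [ 0.5762 -0.1788  0.062 ]
```

View pics/w1.png

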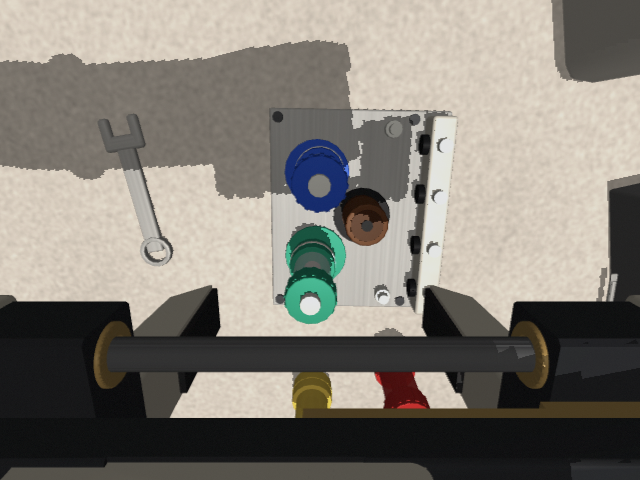

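The wrist view shows the blue fitting at (319,185), the green fitting at (310,304) and the brown cup top at (366,227). The black pad is partly hidden.

Run:
```python
from h import *
c=vision.calibration("wrist")
b=ray(c,(319,185.5),.122)[0]; g=ray(c,(310,304.5),.122)[0]; f=ray(c,(366.5,226.5),.062)[0]; 
print(b,g,f,np.linalg.norm(b-g))
p=ray(c,[(277,117),(280,299),(415,119),(399,301)],.008);print(p)
print(ray(c,[(394,129),(383,296)],.026))
```

```text
[0.5441 0.0463 0.122 ] [ 0.5179 -0.0386  0.122 ] [ 0.574  -0.0054  0.062 ] 0.08886771783427433
[[ 0.516   0.101   0.008 ]
 [ 0.4727 -0.078   0.008 ]
 [ 0.6406  0.0711  0.008 ]
 [ 0.5959 -0.1082  0.008 ]]
[[ 0.6169  0.0673  0.026 ]
 [ 0.579  -0.09    0.026 ]]
```

carry_out(increments=[7.5,40,0,0,0,-0.008,0,0,-40,0,0,0,0,0,-40,0,0,0,0,0,-35,0,0,0,0,0,-19,0,0,0,0,0,-10,0,0,0,0,0,0,0,0,0,0,0,0,0,0,0])

```text
clock: 2.95
position: [0.5434, 0.0508, 0.0836]
ee_rot: [2.459, 1.955, 0.002]
force: [0.6, -0.6, -0.5]
width: 0.997
gripper_force: 0.0
```

Run:
```python
from h import *
print(readout.observe()["position"],yaw())
c=vision.calibration("wrist"); i=vision.get_image("wrist"); cv2.imwrite("pics/w2.png",i[...,::-1])
```

```text
[0.5434 0.0508 0.0836] (np.float64(-13.036542684665822), array([ 0.0012,  0.0005, -1.    ]))
```

View pics/w2.png

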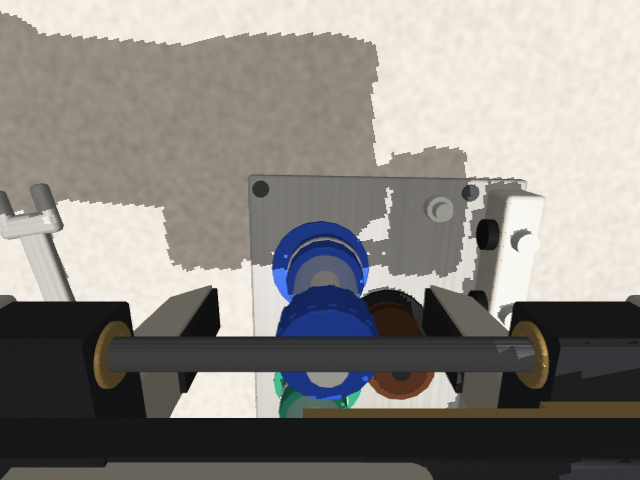

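The cap at (325,345) sits between the fingers at (215,345) and (430,345). I'll correct y by about -5 mm and close.

carry_out(increments=[0.5,-4.8,0,0,0,0,0,0,0,0,0,0])

```text
clock: 3.25
position: [0.5437, 0.0449, 0.0832]
ee_rot: [2.46, 1.953, 0.001]
force: [-0.5, 0.5, 0.6]
width: 1.0
gripper_force: 0.0
```

carry_out(increments=[0,0,0,0,0,0,0,0,0,0,0,0,0,0,0,0,0,0,0,0,0,0,0,0,0,0,0,0,0,0,0,0,0,0,0,0], grip=1, newtons=20)

```text
clock: 4.0
position: [0.5436, 0.0456, 0.0828]
ee_rot: [2.46, 1.954, 0.0]
force: [0.5, 0.7, -0.8]
width: 0.434
gripper_force: 20.0
```

carry_out(increments=[0,0,15,0,0,0,0,0,25,0,0,0,0,0,20,0,0,0,-2,12,0,0,0,0,-3,25,0,0,0,0,-4,35,0,0,0,0,-5,40,0,0,0,0,-5,40,0,0,0,0,-4,40,0,0,0,0,-4,40,0,0,0,0,-4,30,0,0,0,0,-2,20,0,0,0,0,0,0,0,0,0,0,0,0,0,0,0,0])

```text
clock: 5.75
position: [0.5106, 0.326, 0.1425]
ee_rot: [2.46, 1.952, -0.002]
force: [0.4, -0.3, -3.5]
width: 0.432
gripper_force: 20.0
```

Run:
```python
from h import *
o=readout.observe(); print(o["position"],o["width"],yaw())
c=vision.calibration("wrist"); i=vision.get_image("wrist"); cv2.imwrite("pics/w3.png",i[...,::-1])
H,S,V=hsv(i); print(proj(c,(0.511,.328,.005)),proj(c,(0.461,.325,.005)))
```

```text
[0.5106 0.326  0.1425] 0.432105840899787 (np.float64(-13.14806257470569), array([-0.0002, -0.0013, -1.    ]))
(np.float64(319.12157794025234), np.float64(225.97909408559593)) (np.float64(259.0710921169878), np.float64(243.27424324660484))
```

View pics/w3.png

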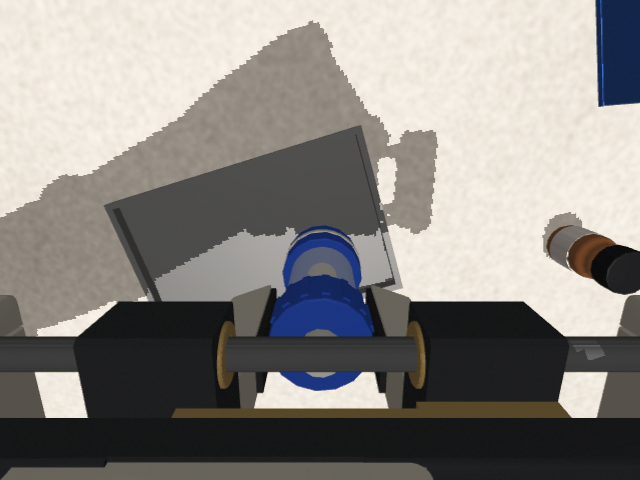

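The blue unit hangs at (320,340) above the tray, and the slot projects to (319,226), well inside the tray. I'll lower and release.

carry_out(increments=[0.5,2,-20,0,0,0,0,0,-20,0,0,0,0,0,-14,0,0,0,0,0,-7,0,0,0,0,0,-4,0,0,0,0,0,-1,0,0,0,0,0,0,0,0,0])

```text
clock: 6.68
position: [0.5112, 0.3297, 0.0771]
ee_rot: [2.46, 1.954, 0.001]
force: [0.2, 0.3, -2.8]
width: 0.432
gripper_force: 20.0
```

carry_out(increments=[0,0,0,0,0,0,0,0,0,0,0,0,0,0,0,0,0,0,0,0,15,0,0,0,0,0,45,0,0,0,0,0,60,0,0,0,0,0,10,0,0,0], grip=0.3)

```text
clock: 7.55
position: [0.5133, 0.3304, 0.2121]
ee_rot: [2.46, 1.953, 0.012]
force: [0.4, 0.6, -0.2]
width: 0.698
gripper_force: 0.0
```

carry_out(increments=[0,-20,0,0,0,0,0,-40,0,0,0,0,0,-45,0,0,0,0,1,-45,0,0,0,0,1,-45,0,0,0,0,1,-45,0,0,0,0,1,-45,0,0,0,0,0,-40,0,0,0,0,0,-30,0,0,0,0,0,-14,0,0,0,0,0,0,-40,0,0,0,0,0,0,0,0,0,0,0,0,0,0,0], grip=0)

```text
clock: 9.18
position: [0.5149, -0.0391, 0.1671]
ee_rot: [-2.459, -1.955, 0.001]
force: [-0.3, 0.2, 0.1]
width: 1.0
gripper_force: 0.0
```

Run:
```python
from h import *
o=readout.observe(); print(o["position"],o["width"],yaw())
c=vision.calibration("wrist"); i=vision.get_image("wrist"); cv2.imwrite("pics/w4.png",i[...,::-1])
H,S,V=hsv(i)
for n,m,z in [("bluepad",(H>105)&(H<130)&(S>130),.012),("green",(H>65)&(H<95)&(S>120),.114)]:
    for b in blobs(m,None,300)[:3]: print(n,cv2.contourArea(b),cv2.boundingRect(b),ray(c,cen(b),z)[0])
t=vision.calibration("top"); i=vision.get_image("top"); H,S,V=hsv(i)
for b in blobs((H>105)&(H<130)&(S>130),(120,180,400,340),30)[:3]: print("top",cv2.contourArea(b),cv2.boundingRect(b),cen(b),ray(t,cen(b),.012)[0],ray(t,cen(b),.07)[0])
```

```text
[ 0.5149 -0.0391  0.1671] 1.0002042731204517 (np.float64(-13.036422554886766), array([-0.0006, -0.0002, -1.    ]))
bluepad 5031.0 (291, 74, 79, 84) [0.5421 0.0421 0.012 ]
green 6573.5 (291, 186, 74, 113) [ 0.5225 -0.0264  0.114 ]
top 600.5 (141, 236, 33, 27) [156.8979 248.9922] [0.518  0.3452 0.012 ] [0.512  0.3286 0.07  ]
top 325.0 (295, 219, 18, 30) [303.3815 232.1785] [0.5442 0.0563 0.012 ] [0.5369 0.0535 0.07  ]
```

View pics/w4.png

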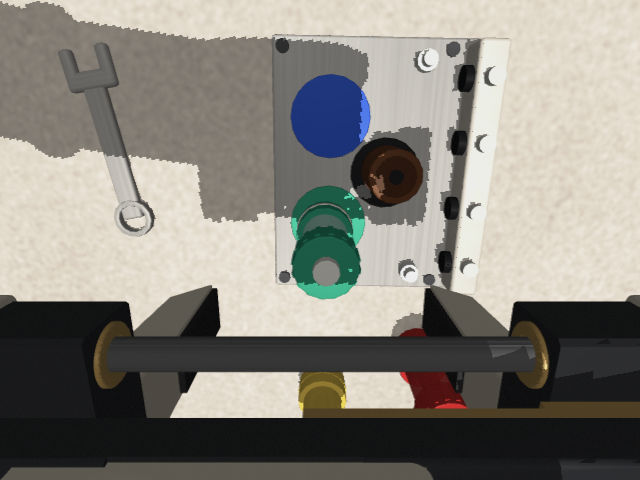

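The blue pad is clear at (330,116), the green fitting is at (326,272) and the brown cup is still on the black pad at (393,175). I'll descend on green.

carry_out(increments=[2.5,0,-25,0,0,0,0,0,-30,0,0,0,0,0,-20,0,0,0,0,0,-9,0,0,0,0,0,0,0,0,0])

```text
clock: 9.9
position: [0.5177, -0.0393, 0.0831]
ee_rot: [2.46, 1.954, 0.0]
force: [0.2, -0.2, 1.0]
width: 0.997
gripper_force: 0.0
```

carry_out(increments=[0,0,0,0,0,0,0,0,0,0,0,0,0,0,0,0,0,0,0,0,0,0,0,0,0,0,0,0,0,0,0,0,0,0,0,0], grip=1, newtons=20)

```text
clock: 10.65
position: [0.5175, -0.0394, 0.0827]
ee_rot: [2.46, 1.954, 0.0]
force: [-0.1, 1.1, -0.7]
width: 0.429
gripper_force: 20.0
```

carry_out(increments=[0,0,15,0,0,0,0,0,25,0,0,0,0,0,20,0,0,0,-5,15,0,0,0,0,-10,30,0,0,0,0,-15,40,0,0,0,0,-15,43,0,0,0,0,-15,43,0,0,0,0,-15,43,0,0,0,0,-12,43,0,0,0,0,-10,42,0,0,0,0,-6,32,0,0,0,0,-4,20,0,0,0,0,0,10,0,0,0,0,0,0,0,0,0,0,0,0,0,0,0,0])

```text
clock: 12.65
position: [0.4109, 0.3201, 0.1427]
ee_rot: [2.461, 1.952, -0.001]
force: [0.6, 0.2, -2.6]
width: 0.433
gripper_force: 20.0
```

carry_out(increments=[0,2,-20,0,0,0,0,0,-20,0,0,0,0,0,-14,0,0,0,0,0,-7,0,0,0,0,0,-4,0,0,0,0,0,-1,0,0,0,0,0,0,0,0,0])

```text
clock: 13.52
position: [0.4106, 0.3238, 0.0771]
ee_rot: [-2.46, -1.954, -0.001]
force: [-0.5, -0.1, -2.3]
width: 0.431
gripper_force: 20.0
```

carry_out(increments=[0,0,0,0,0,0,0,0,0,0,0,0,0,0,0,0,0,0,0,0,15,0,0,0,0,0,45,0,0,0,0,0,60,0,0,0,0,0,10,0,0,0], grip=0.3)

```text
clock: 14.4
position: [0.4125, 0.3247, 0.2115]
ee_rot: [-2.459, -1.953, -0.011]
force: [1.3, 0.7, -0.1]
width: 0.699
gripper_force: 0.0
```

carry_out(increments=[13.4,-27.6,0,0,0,0.13,13.4,-27.6,0,0,0,0.13,13.4,-27.6,0,0,0,0.13,13.4,-27.6,0,0,0,0.13,13.4,-27.6,0,0,0,0.13,13.4,-27.6,0,0,0,0.13,13.4,-27.6,0,0,0,0.13,13.4,-27.6,0,0,0,0.13,13.4,-27.6,0,0,0,0.13,13.4,-27.6,0,0,0,0.13,13.4,-27.6,0,0,0,0.13,13.4,-27.6,0,0,0,0.13,0,0,0,0,0,0,0,0,0,0,0,0], grip=0)

```text
clock: 16.15
position: [0.5708, -0.0071, 0.2066]
ee_rot: [-0.376, -3.118, -0.0]
force: [-0.1, 0.3, -0.3]
width: 1.0
gripper_force: 0.0
```

Run:
```python
from h import *
o=readout.observe(); print(o["position"],o["width"],yaw())
c=vision.calibration("wrist"); i=vision.get_image("wrist"); cv2.imwrite("pics/w5.png",i[...,::-1])
H,S,V=hsv(i)
for n,m,z in [("blue",(H>105)&(H<130)&(S>130),.012),("green",(H>65)&(H<95)&(S>120),.012),("brown",(H<15)&(S>90)&(V<130),.062)]:
    for b in blobs(m,None,300)[:3]: print(n,cv2.contourArea(b),cv2.boundingRect(b),cen(b),ray(c,cen(b),z)[0])
t=vision.calibration("top"); i=vision.get_image("top"); H,S,V=hsv(i)
for m in [(H>105)&(H<130)&(S>130),(H>65)&(H<95)&(S>120)]:
  for b in blobs(m,(120,180,400,340),30)[:3]: print("top",cv2.contourArea(b),cv2.boundingRect(b),cen(b),ray(t,cen(b),.012)[0],ray(t,cen(b),.07)[0])
```

```text
[ 0.5708 -0.0071  0.2066] 1.0000402938238078 (np.float64(76.23268284559518), array([-0.0008,  0.0004, -1.    ]))
blue 3526.0 (333, 136, 68, 69) [366.3945 170.1007] [0.541  0.0412 0.012 ]
green 3512.5 (241, 136, 67, 69) [273.8655 169.5021] [ 0.5207 -0.0398  0.012 ]
brown 2823.0 (80, 237, 95, 72) [138.4102 267.9515] [ 0.5687 -0.1645  0.062 ]
brown 1897.0 (300, 199, 47, 54) [323.1225 226.2402] [ 0.5703 -0.0063  0.062 ]
top 601.5 (141, 236, 33, 27) [156.898  249.0114] [0.518  0.3452 0.012 ] [0.512  0.3286 0.07  ]
top 592.5 (143, 292, 34, 23) [159.8419 303.1716] [0.4118 0.3385 0.012 ] [0.4109 0.3221 0.07  ]
```

View pics/w5.png

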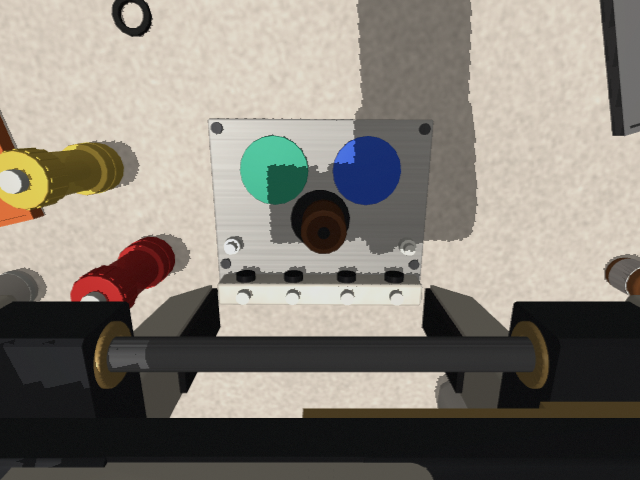

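The pads are clear: green (274,170) and blue (366,170). The brown cup top is at (324,233) on the black pad, around (320,219).

Run:
```python
from h import *
c=vision.calibration("wrist")
print(ray(c,(324,232.5),.062),ray(c,[(291,219),(349,219)],.012),ray(c,[(217,128),(425,129),(225,263),(412,265)],.008))
print(ray(c,(324,232.5),.055))
```

```text
[[ 0.5756 -0.0061  0.062 ]] [[ 0.5687 -0.0358  0.012 ]
 [ 0.5814  0.0169  0.012 ]] [[ 0.4743 -0.079   0.008 ]
 [ 0.5184  0.1     0.008 ]
 [ 0.5969 -0.1105  0.008 ]
 [ 0.642   0.0671  0.008 ]]
[[ 0.5774 -0.0065  0.055 ]]
```

carry_out(increments=[4,1,-30,0,0,0,0,0,-45,0,0,0,0,0,-45,0,0,0,0,0,-35,0,0,0,0,0,-18,0,0,0,0,0,-9,0,0,0,0,0,0,0,0,0,0,0,0,0,0,0])

```text
clock: 17.25
position: [0.5761, -0.0066, 0.0259]
ee_rot: [0.374, 3.117, 0.001]
force: [1.9, -0.0, 0.3]
width: 0.999
gripper_force: 0.0
```

carry_out(increments=[0,0,0,0,0,0,0,0,0,0,0,0,0,0,0,0,0,0,0,0,0,0,0,0,0,0,0,0,0,0,0,0,0,0,0,0], grip=1, newtons=12)

```text
clock: 18.0
position: [0.5752, -0.0066, 0.0247]
ee_rot: [-0.374, -3.119, -0.0]
force: [0.3, -0.1, -0.4]
width: 0.415
gripper_force: 12.0
```

carry_out(increments=[0,0,20,0,0,0,0,0,45,0,0,0,0,0,45,0,0,0,0,0,40,0,0,0,-11.4,-29.2,0,0,0,-0.121,-11.4,-29.2,0,0,0,-0.121,-11.4,-29.2,0,0,0,-0.121,-11.4,-29.2,0,0,0,-0.121,-11.4,-29.2,0,0,0,-0.121,-11.4,-29.2,0,0,0,-0.121,-11.4,-29.2,0,0,0,-0.121,-11.4,-29.2,0,0,0,-0.121,-11.4,-29.2,0,0,0,-0.121,-11.4,-29.2,0,0,0,-0.121,-11.4,-29.2,0,0,0,-0.121,0,0,0,0,0,0,0,0,0,0,0,0])

```text
clock: 20.12
position: [0.45, -0.3271, 0.1745]
ee_rot: [-2.218, -2.224, -0.001]
force: [0.4, 0.5, -1.3]
width: 0.41
gripper_force: 12.0
```

Run:
```python
from h import *
o=readout.observe(); print(o["position"],o["width"],yaw(),o["joints"])
c=vision.calibration("wrist"); i=vision.get_image("wrist"); cv2.imwrite("pics/w6.png",i[...,::-1])
t=vision.calibration("top"); i=vision.get_image("top"); cv2.imwrite("pics/t6.png",i[...,::-1]); H,S,V=hsv(i)
dark=(V<70)
for b in blobs((V<75)&(H<200),(320,200,355,235),40)[:2]: print("blackpad",cv2.contourArea(b),cv2.boundingRect(b),cen(b),ray(t,cen(b),.012)[0])
for m in [(H>105)&(H<130)&(S>130),(H>65)&(H<95)&(S>120)]:
  for b in blobs(m,(270,180,400,340),30)[:1]: print("pad",cv2.contourArea(b),cv2.boundingRect(b),cen(b),ray(t,cen(b),.012)[0])
```

```text
[ 0.45   -0.3271  0.1745] 0.4099925123572831 (np.float64(0.13965287485924527), array([-0.0002,  0.0007, -1.    ])) [-0.0029  0.4422  0.7494  1.852  -0.3574  0.987   0.902 ]
blackpad 561.5 (322, 203, 28, 27) [335.8287 215.9486] [ 0.5749 -0.0085  0.012 ]
pad 702.0 (295, 219, 31, 30) [310.0413 233.4259] [0.5414 0.0432 0.012 ]
pad 697.5 (336, 228, 32, 30) [351.5295 242.5446] [ 0.5213 -0.0381  0.012 ]
```

View pics/w6.png

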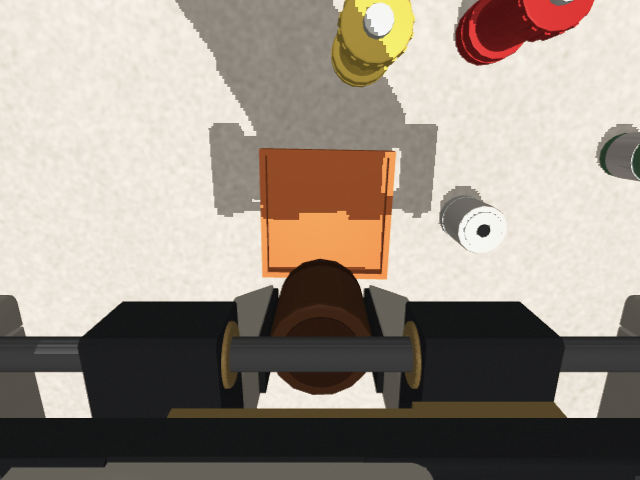

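The dish spans (260,149) to (390,278), with the cup held above its outer half. The white cup is at (483,231). I'll lower the brown cup.

carry_out(increments=[2,3,-35,0,0,0,0,0,-45,0,0,0,0,0,-40,0,0,0,0,0,-22,0,0,0,0,0,-9,0,0,0,0,0,-4,0,0,0,0,0,0,0,0,0,0,0,0,0,0,0])

```text
clock: 21.22
position: [0.4524, -0.3251, 0.0205]
ee_rot: [2.219, 2.222, 0.001]
force: [0.1, -0.1, -1.0]
width: 0.418
gripper_force: 12.0
```

Run:
```python
from h import *
print(readout.observe()["position"],readout.observe()["force"])
# camera pose at w6: same tool orientation, so shift current pose by TCP shift
c=vision.calibration("wrist"); c["pose"][:3,3]+=np.array([.45,-.3271,.1745])-readout.observe()["position"]
print(ray(c,[(260,149),(395,152),(387,277),(263,278)],.015).mean(0), ray(c,(485,229.5),.05))
```

```text
[ 0.4524 -0.3251  0.0205] [ 0.135  -0.1447 -0.989 ]
[ 0.4556 -0.323   0.015 ] [[ 0.5752 -0.3245  0.05  ]]
```

carry_out(increments=[0,0,-2,0,0,0,0,0,0,0,0,0])

```text
clock: 21.48
position: [0.4519, -0.3248, 0.0179]
ee_rot: [2.22, 2.222, 0.0]
force: [-0.2, -0.1, -0.8]
width: 0.41
gripper_force: 12.0
```

carry_out(increments=[0,0,0,0,0,0,0,0,0,0,0,0,0,0,0,0,0,0,0,0,15,0,0,0,0,0,40,0,0,0,0,0,50,0,0,0,0,0,45,0,0,0,0,0,0,0,0,0], grip=0.25)

```text
clock: 22.48
position: [0.4534, -0.3265, 0.1719]
ee_rot: [2.216, 2.217, 0.003]
force: [-0.8, 0.6, -0.2]
width: 0.749
gripper_force: 0.0
```

Run:
```python
from h import *
print(readout.observe()["position"],yaw())
c=vision.calibration("wrist"); i=vision.get_image("wrist"); cv2.imwrite("pics/w7.png",i[...,::-1])
t=vision.calibration("top"); j=vision.get_image("top"); cv2.imwrite("pics/t7.png",j[...,::-1])
```

```text
[ 0.4534 -0.3265  0.1719] (np.float64(0.03085906086830603), array([ 0.0061, -0.0031, -1.    ]))
```

View pics/w7.png

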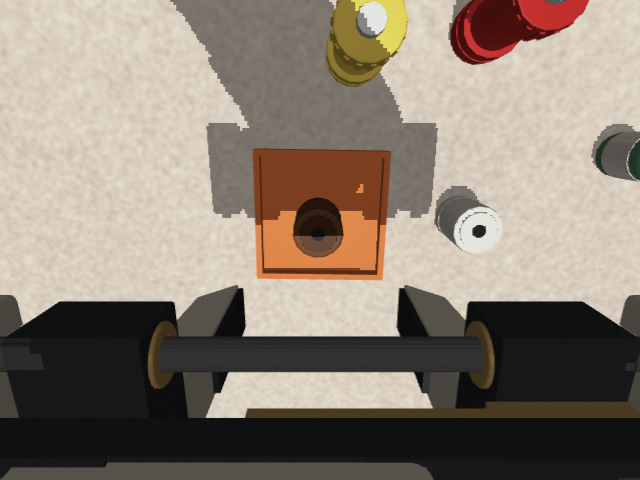

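The brown cup stands upright in the dish, top at (318,235). The white cup top is at (479,231).

carry_out(increments=[30,1,0,0,0,0,45,1,0,0,0,0,45.5,1,0,0,0,0,0,0,-40,0,0,0,0,0,-45,0,0,0,0,0,-38,0,0,0,0,0,-20,0,0,0,0,0,-9,0,0,0,0,0,-4,0,0,0,0,0,0,0,0,0,0,0,0,0,0,0])

```text
clock: 23.95
position: [0.5729, -0.3221, 0.0128]
ee_rot: [2.219, 2.221, 0.001]
force: [-0.4, -0.2, -0.1]
width: 0.751
gripper_force: 0.0
```

carry_out(increments=[0,-1,1,0,0,0,0,0,0,0,0,0,0,0,0,0,0,0,0,0,0,0,0,0,0,0,0,0,0,0,0,0,0,0,0,0], grip=1)

```text
clock: 24.7
position: [0.5724, -0.3228, 0.0128]
ee_rot: [2.22, 2.222, 0.0]
force: [0.0, -0.0, 1.4]
width: 0.413
gripper_force: 12.0
```

carry_out(increments=[0,0,20,0,0,0,0,0,45,0,0,0,0,0,45,0,0,0,0,0,40,0,0,0,0.2,28.5,0,0,0,0.121,0.2,28.5,0,0,0,0.121,0.2,28.5,0,0,0,0.121,0.2,28.5,0,0,0,0.121,0.2,28.5,0,0,0,0.121,0.2,28.5,0,0,0,0.121,0.2,28.5,0,0,0,0.121,0.2,28.5,0,0,0,0.121,0.2,28.5,0,0,0,0.121,0.2,28.5,0,0,0,0.121,0.2,28.5,0,0,0,0.121,0,0,0,0,0,0,0,0,0,0,0,0])

```text
clock: 26.82
position: [0.5746, -0.0104, 0.1635]
ee_rot: [0.377, 3.118, -0.001]
force: [-0.3, -0.2, -0.8]
width: 0.415
gripper_force: 12.0
```

Run:
```python
from h import *
o=readout.observe(); p=o["position"]; print(p,o["width"],yaw(),o["joints"][6])
c=vision.calibration("wrist"); i=vision.get_image("wrist"); cv2.imwrite("pics/w8.png",i[...,::-1])
H,S,V=hsv(i)
for n,m,z in [("blue",(H>105)&(H<130)&(S>130),.012),("green",(H>65)&(H<95)&(S>120),.012),("black",(V<60)&(S<120),.012)]:
    for b in blobs(m,(200,50,440,300),300)[:2]: print(n,cv2.contourArea(b),cv2.boundingRect(b),cen(b),ray(c,cen(b),z)[0])
```

```text
[ 0.5746 -0.0104  0.1635] 0.41476119998589395 (np.float64(76.19355939035036), array([ 0.0008, -0.0007, -1.    ])) 1.4322400115558662
blue 4596.5 (338, 131, 77, 78) [375.7787 169.3122] [0.5409 0.0413 0.012 ]
green 4595.0 (232, 130, 77, 79) [270.2731 168.7372] [ 0.5206 -0.0397  0.012 ]
black 3314.0 (290, 192, 67, 65) [322.6579 224.128 ] [ 0.5743 -0.0101  0.012 ]
```

View pics/w8.png

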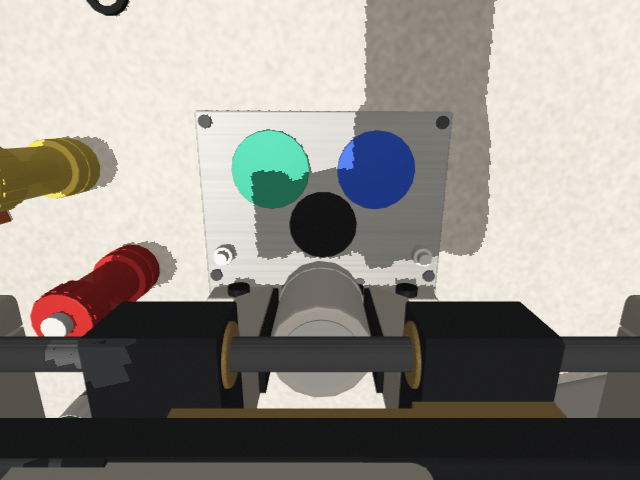

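The empty black pad at (323,224) is 0.5 mm from the TCP in plan, and the white cup is held upright. I'll lower it.

carry_out(increments=[0,0.5,-30,0,0,0,0,0,-40,0,0,0,0,0,-35,0,0,0,0,0,-18,0,0,0,0,0,-9,0,0,0,0,0,-4,0,0,0,0,0,-1,0,0,0,0,0,0,0,0,0])

```text
clock: 27.88
position: [0.575, -0.0088, 0.0265]
ee_rot: [0.374, 3.118, 0.001]
force: [-0.4, -0.1, -1.0]
width: 0.416
gripper_force: 12.0
```

carry_out(increments=[0,0,-1.2,0,0,0,0,0,0,0,0,0])

```text
clock: 28.12
position: [0.5747, -0.0088, 0.0247]
ee_rot: [0.374, 3.119, 0.0]
force: [-0.6, 0.5, 0.1]
width: 0.409
gripper_force: 12.0
```

carry_out(increments=[0,0,0,0,0,0,0,0,0,0,0,0,0,0,0,0,0,0,0,0,15,0,0,0,0,0,45,0,0,0,0,0,60,0,0,0,0,0,60,0,0,0,0,0,0,0,0,0,0,0,0,0,0,0], grip=0.25)

```text
clock: 29.25
position: [0.5743, -0.0087, 0.2052]
ee_rot: [0.374, 3.119, 0.001]
force: [-0.0, -0.2, -0.4]
width: 0.752
gripper_force: 0.0
```

Run:
```python
from h import *
print(readout.observe()["position"],yaw())
c=vision.calibration("wrist"); i=vision.get_image("wrist"); cv2.imwrite("pics/w9.png",i[...,::-1])
print("expected centre px of top",proj(c,(.5745,-.0095,.062)))
```

```text
[ 0.5743 -0.0087  0.2052] (np.float64(76.32094334706659), array([ 0.0007,  0.0005, -1.    ]))
expected centre px of top (np.float64(321.3870589982515), np.float64(227.6302904704766))
```

View pics/w9.png

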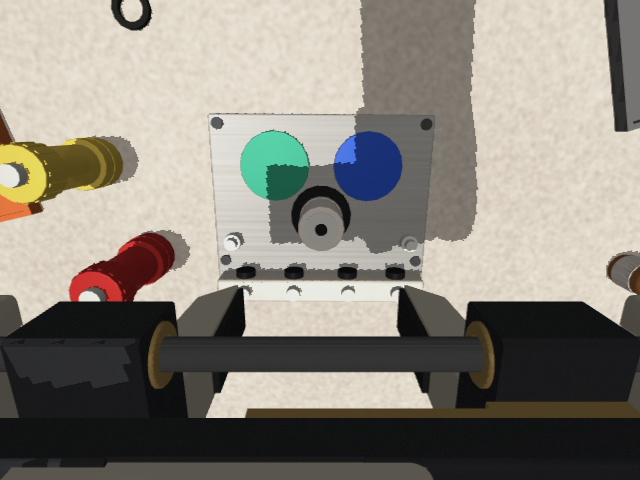

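The white cup stands on the black pad with its hole at (321,230), expected (321,228), so it is about 2 mm off. Next I'll fetch blue.

carry_out(increments=[-5.3,28.2,0,0,0,-0.13,-5.3,28.2,0,0,0,-0.13,-5.3,28.2,0,0,0,-0.13,-5.3,28.2,0,0,0,-0.13,-5.3,28.2,0,0,0,-0.13,-5.3,28.2,0,0,0,-0.13,-5.3,28.2,0,0,0,-0.13,-5.3,28.2,0,0,0,-0.13,-5.3,28.2,0,0,0,-0.13,-5.3,28.2,0,0,0,-0.13,-5.3,28.2,0,0,0,-0.13,-5.3,28.2,0,0,0,-0.13,0,0,0,0,0,0,0,0,0,0,0,0], grip=0.3)

```text
clock: 31.05
position: [0.5106, 0.3284, 0.2035]
ee_rot: [2.458, 1.955, -0.004]
force: [-0.2, -0.1, 0.2]
width: 0.701
gripper_force: 0.0
```

Run:
```python
from h import *
print(readout.observe()["position"],yaw())
c=vision.calibration("wrist"); i=vision.get_image("wrist"); cv2.imwrite("pics/w10.png",i[...,::-1])
print(proj(c,(.511,.3297,.115)),proj(c,(.411,.3238,.115)))
```

```text
[0.5106 0.3284 0.2035] (np.float64(-13.009129049798187), array([-0.0012, -0.0021, -1.    ]))
(np.float64(319.09907858068465), np.float64(244.59466396253777)) (np.float64(179.58196057056816), np.float64(283.66183752425786))
```

View pics/w10.png

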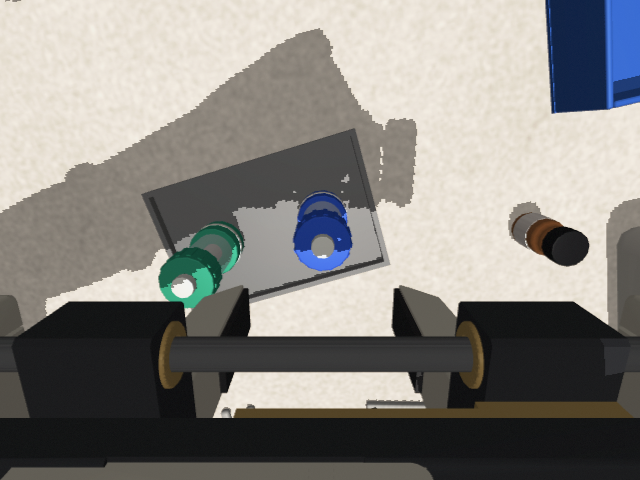

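Both units stand upright in the tray: blue fitting (322,246), green (182,287), each within 3 px of prediction.

carry_out(increments=[1.5,0.5,-40,0,0,0,0,0,-40,0,0,0,0,0,-28,0,0,0,0,0,-13,0,0,0,0,0,-6,0,0,0,0,0,0,0,0,0,0,0,0,0,0,0])

```text
clock: 31.98
position: [0.5131, 0.3303, 0.0786]
ee_rot: [2.46, 1.954, 0.003]
force: [0.1, -0.3, 1.4]
width: 0.702
gripper_force: 0.0
```

carry_out(increments=[0,0,0,0,0,0,0,0,0,0,0,0,0,0,0,0,0,0,0,0,0,0,0,0,0,0,0,0,0,0], grip=1, newtons=20)

```text
clock: 32.6
position: [0.5124, 0.3302, 0.0777]
ee_rot: [-2.46, -1.954, -0.0]
force: [-0.6, 1.2, 2.4]
width: 0.432
gripper_force: 20.0
```

carry_out(increments=[0,0,15,0,0,0,0,0,30,0,0,0,0,0,30,0,0,0,1.6,-13,0,0,0,0,3,-25,0,0,0,0,4,-40,0,0,0,0,4,-40,0,0,0,0,4,-40,0,0,0,0,4,-40,0,0,0,0,3,-40,0,0,0,0,3,-30,0,0,0,0,2,-20,0,0,0,0,0,0,0,0,0,0,0,0,0,0,0,0])

```text
clock: 34.35
position: [0.5402, 0.0419, 0.1519]
ee_rot: [-2.46, -1.953, 0.002]
force: [-0.1, 0.6, -3.1]
width: 0.428
gripper_force: 20.0
```

Run:
```python
from h import *
o=readout.observe(); print(o["position"],o["width"],yaw())
c=vision.calibration("wrist"); i=vision.get_image("wrist"); cv2.imwrite("pics/w11.png",i[...,::-1])
p=o["position"]
# in-hand: expected vs seen centre of collar bottom and barrel
H,S,V=hsv(i)
for b in blobs((H>65)&(H<95)&(S>120),None,300)[:2]: print("green",cen(b),cv2.boundingRect(b),ray(c,cen(b),.012)[0])
for b in blobs((H>105)&(H<130)&(S>130),None,300)[:3]: print("blue",cen(b),cv2.boundingRect(b))
print(proj(c,p+[0,0,-.0727]),proj(c,p+[0,0,.0373]))
```

```text
[0.5402 0.0419 0.1519] 0.42822908706289964 (np.float64(-13.099950428591166), array([-0.0015,  0.    , -1.    ]))
blue [320.6638 290.1617] (269, 232, 105, 105)
blue [322.5704 215.3072] (284, 190, 77, 57)
blue [320.4596 378.4988] (281, 372, 78, 16)
(np.float64(319.0093417448739), np.float64(254.21604132254393)) (np.float64(317.1201297781859), np.float64(350.8750308717358))
```

carry_out(increments=[0.8,0.4,-20,0,0,0,0,0,-20,0,0,0,0,0,-13,0,0,0,0,0,-7,0,0,0,0,0,-4,0,0,0,0,0,-1.5,0,0,0,0,0,0,0,0,0])

```text
clock: 35.28
position: [0.5421, 0.0425, 0.0873]
ee_rot: [2.46, 1.954, 0.001]
force: [-0.5, -0.2, -2.9]
width: 0.437
gripper_force: 20.0
```

carry_out(increments=[0,0,-1.5,0,0,0,0,0,-0.5,0,0,0,0,0,0,0,0,0])

```text
clock: 35.65
position: [0.5418, 0.0425, 0.0851]
ee_rot: [2.46, 1.954, 0.0]
force: [-0.8, 0.7, -3.8]
width: 0.432
gripper_force: 20.0
```

carry_out(increments=[0,0,0,0,0,0,0,0,0,0,0,0,0,0,0,0,0,0,0,0,15,0,0,0,0,0,45,0,0,0,0,0,60,0,0,0,0,0,0,0,0,0,0,0,0,0,0,0], grip=0.3)

```text
clock: 36.65
position: [0.5418, 0.0427, 0.2057]
ee_rot: [-2.46, -1.955, -0.002]
force: [-0.3, 0.5, -1.1]
width: 0.7
gripper_force: 0.0
```

carry_out(increments=[-14.5,31.3,0,0,0,0,-14.5,31.3,0,0,0,0,-14.5,31.3,0,0,0,0,-14.5,31.3,0,0,0,0,-14.5,31.3,0,0,0,0,-14.5,31.3,0,0,0,0,-14.5,31.3,0,0,0,0,-14.5,31.3,0,0,0,0,-14,31.3,0,0,0,0,0,0,0,0,0,0,0,0,0,0,0,0])

```text
clock: 38.02
position: [0.4117, 0.3232, 0.2043]
ee_rot: [2.459, 1.953, -0.003]
force: [0.3, -0.6, 0.5]
width: 0.7
gripper_force: 0.0
```

Run:
```python
from h import *
print(readout.observe()["position"],yaw())
c=vision.calibration("wrist"); i=vision.get_image("wrist"); cv2.imwrite("pics/w12.png",i[...,::-1])
print(proj(c,(.411,.3238,.115)))
H,S,V=hsv(i)
for b in blobs((H>65)&(H<95)&(S>100),None,300)[:2]: print("green",cen(b),cv2.boundingRect(b))
t=vision.calibration("top"); i=vision.get_image("top"); cv2.imwrite("pics/t12.png",i[...,::-1])
c=t;print(proj(c,(.541,.0423,.122)),proj(c,(.574,-.0095,.062)),proj(c,(.455,-.321,.05)))
cv2.imwrite("pics/t12c.png",cv2.resize(i[155:285,262:452],None,fx=4,fy=4,interpolation=cv2.INTER_CUBIC)[...,::-1])
```

```text
[0.4117 0.3232 0.2043] (np.float64(-13.087127748566784), array([-0.0008, -0.0018, -1.    ]))
(np.float64(317.9234617125489), np.float64(245.61917034075793))
green [319.7455 234.7313] (291, 195, 58, 78)
(np.float64(308.1235495573263), np.float64(226.21137494134592)) (np.float64(336.4160495075041), np.float64(212.4842240968357)) (np.float64(502.5423770920505), np.float64(271.5321274031904))
```

View pics/t12c.png

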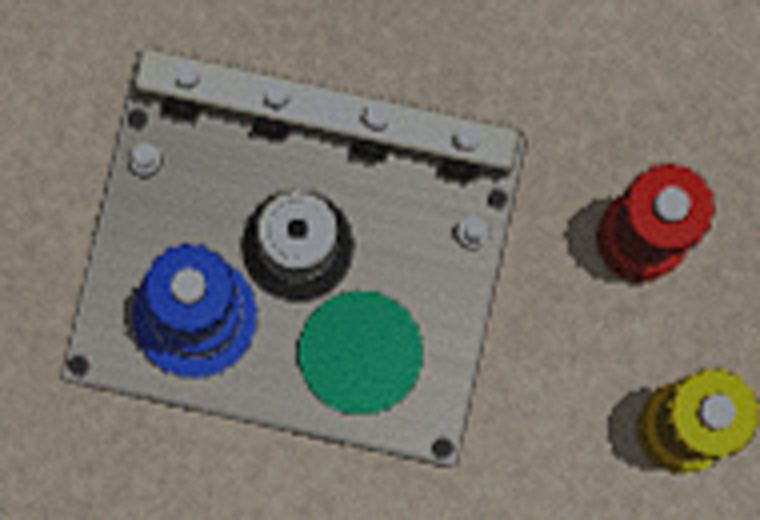

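Blue's fitting is at (309,226.5) against an expected (308,226). The white cup is at (336,212), as expected, so both are good. Green next.

carry_out(increments=[0.5,0.5,-40,0,0,0,0,0,-40,0,0,0,0,0,-28,0,0,0,0,0,-13,0,0,0,0,0,-6,0,0,0,0,0,0,0,0,0,0,0,0,0,0,0])

```text
clock: 39.0
position: [0.4129, 0.3251, 0.0789]
ee_rot: [-2.46, -1.954, -0.002]
force: [-0.3, -0.2, 0.3]
width: 0.699
gripper_force: 0.0
```

carry_out(increments=[0,0,0,0,0,0,0,0,0,0,0,0,0,0,0,0,0,0,0,0,0,0,0,0,0,0,0,0,0,0], grip=1, newtons=20)

```text
clock: 39.62
position: [0.4122, 0.3249, 0.0781]
ee_rot: [-2.459, -1.954, 0.0]
force: [-2.6, -0.1, 2.9]
width: 0.429
gripper_force: 20.0
```

carry_out(increments=[0,0,15,0,0,0,0,0,30,0,0,0,0,0,30,0,0,0,0,-15,0,0,0,0,0,-30,0,0,0,0,0,-45,0,0,0,0,0,-45,0,0,0,0,0,-45,0,0,0,0,0,-45,0,0,0,0,0,-45,0,0,0,0,0,-40,0,0,0,0,0,-35,0,0,0,0,0,-19,0,0,0,0,15,0,0,0,0,0,30,0,0,0,0,0,35,0,0,0,0,0,20,0,0,0,0,0,9,0,0,0,0,0,0,0,0,0,0,0,0,0,0,0,0,0])

```text
clock: 42.12
position: [0.5203, -0.0393, 0.1528]
ee_rot: [-2.459, -1.953, 0.001]
force: [0.5, 0.3, -2.8]
width: 0.432
gripper_force: 20.0
```

Target z is 0.0851 with 67.5 mm to go.

carry_out(increments=[0.5,0,-20,0,0,0,0,0,-20,0,0,0,0,0,-13,0,0,0,0,0,-7,0,0,0,0,0,-4,0,0,0,0,0,-2,0,0,0,0,0,0,0,0,0,0,0,0,0,0,0])

```text
clock: 43.12
position: [0.522, -0.0393, 0.0873]
ee_rot: [2.46, 1.954, 0.001]
force: [-0.3, 0.3, -3.2]
width: 0.431
gripper_force: 20.0
```

carry_out(increments=[-0.5,0,-1.5,0,0,0,0,0,0,0,0,0,0,0,0,0,0,0])

```text
clock: 43.5
position: [0.5214, -0.0393, 0.0855]
ee_rot: [2.46, 1.954, -0.0]
force: [-0.2, -0.0, -2.4]
width: 0.429
gripper_force: 20.0
```

carry_out(increments=[0,0,0,0,0,0,0,0,0,0,0,0,0,0,0,0,0,0,0,0,15,0,0,0,0,0,45,0,0,0,0,0,60,0,0,0,-30,0,30,0,0,0,-50,50,0,0,0,0,0,55,0,0,0,0,0,55,0,0,0,0,0,55,0,0,0,0,0,40,0,0,0,0,0,0,0,0,0,0,0,0,0,0,0,0], grip=0.3)

```text
clock: 45.25
position: [0.4473, 0.2089, 0.2361]
ee_rot: [2.46, 1.953, 0.0]
force: [-0.4, -0.2, -0.8]
width: 0.701
gripper_force: 0.0
```

Run:
```python
from h import *
t=vision.calibration("top"); i=vision.get_image("top"); print(readout.observe()["position"])
print([np.round(proj(t,p),1) for p in [(.541,.0423,.122),(.521,-.039,.122),(.5745,-.0095,.062),(.455,-.321,.055)]])
a=cv2.resize(i[180:280,280:380],(480,480),interpolation=cv2.INTER_CUBIC); b=cv2.resize(i[230:320,455:545],(300,300),interpolation=cv2.INTER_CUBIC)
o=np.zeros((480,780,3),np.uint8); o[:,:480]=a; o[:300,480:]=b; cv2.imwrite("pics/end.png",o[...,::-1])
```

```text
[0.4474 0.2084 0.236 ]
[array([308.1, 226.2]), array([353.7, 236.2]), array([336.4, 212.2]), array([503.3, 271.4])]
```

View pics/end.png

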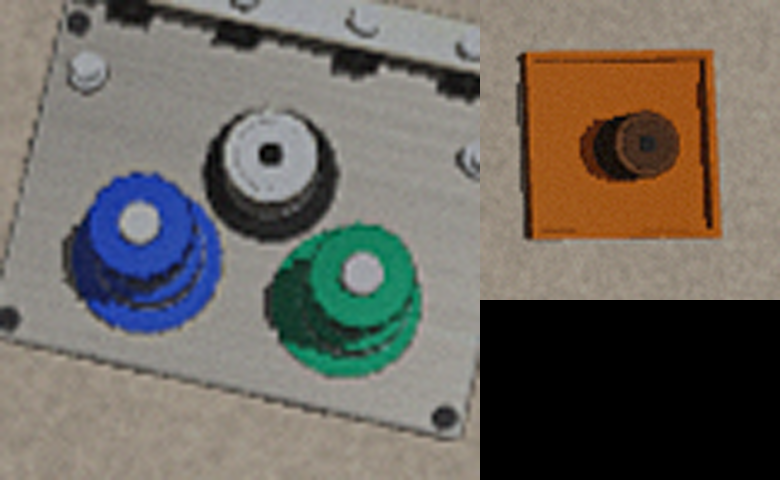

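The end picture shows blue's fitting at (309,226), green's at (356,237) and the white cup at (336,212), all within about 4 mm of target. The brown cup is upright in the dish.

```bash
python3 -c "
from cell import arm
print(arm.sign_off())"
```

```text
the job is handed in; nothing more can be done
None
```

I changed the filter and handed the job in at about 45 s of the 138 s limit: blue, green and white are back on their own pads within about 4 mm by the top camera, and the brown cup stands in the orange dish. The sign-off returned no verdict.

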